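# Stack two lamp frames on a catch base

### The job

Build up the stacking rack on the bench: first set the tall frame on the fixed base frame with all four corner posts in the base's sockets and press it down until both spring catches snap over it, then stop pushing, without ramming it. Then set the low frame on top of the tall one, all four posts fully home in its sockets, and let go. Leave the other things on the bench where they stand.

Things in the scene. Friction and masses are not known exactly. Their poses are not given: they have to be found in the camera images.
- base_center (a point): Base frame: dark steel, fixed to the bench, outside 173 (x, long side) x 133 mm (y), 44 mm high. Square socket at each corner: inside 17 x 17 mm, 22 mm deep, wall 3 mm, centres 150 mm apart in x and 110 mm in y. The point is the middle between the four socket floors, 22 mm above the bench; z up. Two lamps fixed low on its deck; a spring catch at each short end
- catch_a (a joint): spring catch at the +x end of the base, reaching out to x = 102 mm and up to 66 mm above the bench. 0 m when sprung in (at rest, and when snapped over the frame), to 0.008 m pushed out. A frame set in rests on the two sloped noses by its lower end rails about 14 mm above home; a push of about 5 to 17 N beyond its weight passes both, they spring back over the rails and it is home
- catch_b (a joint): spring catch at the -x end of the base, the same as catch_a mirrored
- tall_center (a point): Tall frame: loose, bright steel rods with dark sockets, 0.55 kg, 122 mm high, outside 173 (x, long side) x 133 mm (y), the same after a half turn. The point is its middle, 61 mm above the post tips; z up. Home on the base, its post tips stand on the base's socket floors: this point is then 61 mm above the base's point
- tall_bar (a point): carry bar of the tall frame, to grasp from above: 12 mm wide (along x), 14 mm high, 118 mm long (along y), across the middle of the top. The point is its centre, 107 mm above the post tips; nothing under it down to the wire deck, 22 to 27 mm above the post tips
- low_center (a point): Low frame: loose, built like the tall one but 82 mm high, 0.45 kg, outside 173 (x, long side) x 133 mm (y), the same after a half turn. The point is its middle, 41 mm above the post tips; z up. Home on the tall frame it stands in the sockets by its weight, without catches: this point is then 141 mm above the base's point
- low_bar (a point): carry bar of the low frame, to grasp from above: 12 mm wide (along x), 14 mm high, 118 mm long (along y), across the middle of the top. The point is its centre, 67 mm above the post tips; nothing under it down to the wire deck, 22 to 27 mm above the post tips
- can: bystander: plain aluminium aerosol can, 48 mm diameter, 140 mm tall, beside a long side of the base frame; origin at the centre of its underside, z up
- puck: bystander: round black and red lamp, 66 mm diameter, 26 mm tall, lying beside the other long side of the base frame; origin at the centre of its underside, z up
- beacon: bystander: warning beacon, black foot 68 mm in diameter and orange dome, 82 mm tall, beside the tall frame; origin at the centre of its underside, z up
- spool: bystander: small wire spool on end, 62 mm diameter, 48 mm tall, beside the low frame; origin at the centre of its underside, z up
- carton: bystander: cardboard box 60 x 50 mm, 55 mm tall; origin at the centre of its underside, z up
- jar: bystander: clear jar, 56 mm diameter, 75 mm tall; origin at the centre of its underside, z up
- tall: the same tall frame, origin in the middle of its post tips. Four round posts, 14 mm diameter, 150 mm apart in x and 110 mm in y, with round (hemispherical) tips. On each post a square socket like the base's: inside 17 mm, 22 mm deep, wall 3 mm, floor 100 mm above the post tips
- low: the same low frame, origin in the middle of its post tips. Four round posts, 14 mm diameter, 150 mm apart in x and 110 mm in y, with round (hemispherical) tips. On each post a square socket like the base's: inside 17 mm, 22 mm deep, wall 3 mm, floor 60 mm above the post tips
- spindle_l: obstacle: upright spindle of wire reels fixed to the bench on the left (+y) of its middle, 50 mm diameter, 310 mm tall; origin at the centre of its foot, z up
- spindle_r: obstacle: upright spindle of wire reels fixed to the bench on the right (-y) of its middle, 50 mm diameter, 310 mm tall; origin at the centre of its foot, z up
Things that resemble listed ones, but are neither listed nor needed, are in the scene too. Leave any pink look-alike of the tall alone.

How it is judged (in metres and radians):
On the way, in this order (a step that is already met when the one before it is completed fails the run):
1. the tall frame is home in the base's sockets with both catches snapped over it, the low frame not yet on it (horizontal distance between tall_center and base_center below 0.004 m and z of tall_center in the frame of base_center between 0.058 and 0.064 m and angle between the x axis of tall_center and the x axis of base_center, either way round below 0.04 rad and angle between the z axis of tall_center and the z axis of base_center, either way round below 0.025 rad and angle between tall_center's own z axis and vertical below 0.3 rad and value of joint each of catch_a, catch_b below 0.0015 m and not (horizontal distance between low_center and base_center below 0.004 m and z of low_center in the frame of base_center between 0.138 and 0.144 m and angle between the x axis of low_center and the x axis of base_center, either way round below 0.04 rad and angle between the z axis of low_center and the z axis of base_center, either way round below 0.025 rad and angle between low_center's own z axis and vertical below 0.3 rad)), for 0.2 s.
2. the low frame is home in the sockets of the tall frame (horizontal distance between each of tall_center, low_center and base_center below 0.004 m and z of tall_center in the frame of base_center between 0.058 and 0.064 m and angle between the x axis of each of tall_center, low_center and the x axis of base_center, either way round below 0.04 rad and angle between the z axis of each of tall_center, low_center and the z axis of base_center, either way round below 0.025 rad and angle between each of tall_center, low_center's own z axis and vertical below 0.3 rad and value of joint each of catch_a, catch_b below 0.0015 m and z of low_center in the frame of base_center between 0.138 and 0.144 m), for 0.2 s.
At the end, for the whole second after the job is handed in: Tall frame home on the base and low frame home on the tall one: each centre within 4 mm of the base's centre line and within 3 mm of its seated height, sides parallel to the base's within 0.04 rad (either way round), level within 0.025 rad, both catches sprung back (under 1.5 mm), frames at rest (all of step 2 and linear speed of each of tall, low below 0.02 m/s); the robot touches nothing.
It fails at once if the tall frame is rammed into the base (over 70 N between them) (contact force between tall and base above 70 N).
It fails at once if a bystander is pushed more than 25 mm away or knocked over (distance of any of can, puck, beacon, spool, carton, jar from where it was at the start of the episode above 0.025 m or angle between any of can, puck, beacon, spool, carton, jar's own z axis and vertical above 0.5 rad).
It also fails if it takes over 67 s, if anything falls off the work surface, if the arm or the gripper's body presses on something with over 40 N, if the wrist force passes 120 N, or if a joint passes its speed limit or range.

### The arm

A 6-joint arm with a two-finger parallel gripper is mounted at the origin on the work surface. World frame = base frame: x ahead of the robot, y to its left, z up, the work surface at z = 0. Lengths are in mm, angles in rad, forces in N, time in s.
With the tool pointing down it reaches from about 375 to 925 mm from the base axis. Payload 5.7 kg.
Tool frame: the origin (TCP) lies where the fingers leave the gripper's body, on its centre line; the fingertips stand 80 mm ahead of it and the grasp point (between the pads) lies 61 mm ahead of it (finger_overhang is the distance from the TCP to the fingertips, in mm); z points along the fingers, y is the direction in which the jaws open and shut (so a half turn about z gives the same grasp; the last joint's range is limited). The gripper opens to 88 mm and grips with 3 to 60 N. Pads are 20 mm wide; open, the fingers measure 115 mm over their backs; the gripper's body (75 mm by 178 mm) begins 61 mm behind the grasp point.
Start: joints at [1.02, 0.359, 1.51, -0, 1.272, -0.115], TCP at [253.274, 543.898, 302.623] pointing down, gripper open.
Joint ranges: [-2.97, 2.97], [-1.01, 2.36], [0.21, 2.38], [-0.96, 4.11], [0.2, 2.71], [-2.98, 2.98]. Speed limits (rad/s): [2.39, 2.39, 3.14, 3.14, 3.14, 3.14].

### API

Orientations are given as a unit quaternion [x, y, z, w].
In Python, from plant import * gives the robot as it stands.
- The arm moves only by the tool servo_tool, never from a script. Its argument "plan" is a list of rows, each a list of 6 numbers: the shift along the tool's x, y, z in m, then the turn, a rotation vector about the tool's x, y, z in degrees. A call has 1 to 5 rows; each row shifts and turns the pose as measured when the row begins, along the tool's axes as they then stand; what a row does not reach is not made up. A row lasts 1/12 s, in which the tool goes at most 41.7 mm and 7.16 degrees, less where a joint would pass 70% of its speed; a pose out of reach is approached as far as the arm can. A call is refused whole if a number of a shift passes 0.0417 or a number of a turn 7.16, either way. A call with a gripper value outside its range is refused whole. "grip" is the opening, from 0 (shut) to 1 (fully open), set as the call begins (left out, the last holds). The fingers move at their own pace and stop on an object; the grip force is fixed at half the most. Time passes only in rows, so rows that do not move let the fingers close. It gives the time, the measured TCP pose, the force and the opening at its end, in the units of the state.
- get_state(): the state, without advancing time (a new reading comes with each control period).
- grab_frame(name): name is "side" or "top"; returns (picture, depth): 384x512x3 uint8, blue, green, red; 384x512 float32, mm along the optical axis (not along the pixel's ray), 0 where there is no reading.
- get_calibration(name): a dict with "intrinsics" (3x3 intrinsics, pixels), "k1" (the pictures are not rectified: a ray, as slopes to the right and down, at radius r is drawn at 1 + k1 r^2 times it, then the intrinsics apply), "origin" and "rotation" of the camera in the world. Camera axes: x right, y down, z forward; pixel columns grow to the right and rows downward; lengths in mm; the calibration is good to about 2 mm. A picture is of the moment at which its call begins. get_calibration takes no time and is no camera call.
- job_done(): hands the job in, once; it reports no verdict.
Trained networks look in the newest picture that a camera, given by its name, has taken for a name from the list of things; names that differ only in an ending like _2 or _b are one class to them, and where a whole thing is asked for, a point or a joint stands for the part that bears it (a point fixed in the world has none). Each returns a list of dicts, best first, with "confidence" (0 to 1); they miss things now and then, are a little off and sometimes report something else, mostly with a low value. They report only what shows in the picture. A call takes as long as a camera call. They do not tell look-alikes from the thing itself.
- recognise(camera, target): "location" ([x, y, z] in mm, in world coordinates, good to about 4 mm: the middle of the surface that is visible of it).
- tip_of(camera, target): "location" ([x, y, z] in mm, in world coordinates, good to about 4 mm: a listed point, or the origin of a listed thing).
The state is a dict: "time_s": time; "joints": joint angles; "qvel": joint speeds; "joint_torque": joint torques, N m; "ee_pos": TCP position; "eef_rot": TCP orientation; "force": force on the tool from outside, world axes, zero at the start; "wrist_torque": the same for the moment, N m; "grip_width": finger opening in mm.
Only numpy, scipy, OpenCV 4.12 (cv2) and the standard library are available. Lean on these libraries where they do the work, as an engineer would, in place of code of your own. Each camera call takes 0.05 s, during which the arm holds its last target. There are 200 camera calls.

## Working session

There is one attempt and no reset: what is moved stays moved. The work goes in short steps, Python scripts to look and compute and a tool call to move; the robot and the scene stay as the last step left them, time stands still between calls to the robot, and variables do not carry over. Pictures are saved under pics/ and viewed, about 8 in all and at most 12, crops included, and the job is handed in when it is done.

Besides the shell and the picture viewer there is one more tool, called after ">>>" by a JSON object that holds its "op" and its "data". servo_tool: Moves the arm, as the interface text tells. Its arguments: {"type":"object","properties":{"plan":{"type":"array","items":{"type":"array","items":{"type":"number"}}},"grip":{"type":"number"}},"required":["plan"]}

```bash
ls; mkdir -p pics
cat > h.py <<'E'
from plant import *
import numpy as np, cv2
from scipy.spatial.transform import Rotation as R
def cal(n):
    c=get_calibration(n); return np.array(c["intrinsics"],float),c["k1"],np.array(c["origin"],float),np.array(c["rotation"],float)
def cloud(n,d):
    K,k1,o,Rm=cal(n); v,u=np.mgrid[:d.shape[0],:d.shape[1]]
    p=cv2.undistortPoints(np.stack([u.ravel(),v.ravel()],1).astype(np.float64)[:,None],K,np.array([k1,0,0,0.]))[:,0]
    P=np.c_[p,np.ones(len(p))]*d.reshape(-1,1)
    return (P@Rm.T+o).reshape(*d.shape,3)
def proj(n,X):
    K,k1,o,Rm=cal(n); q=(np.atleast_2d(X)-o)@Rm
    return cv2.projectPoints(q,np.zeros(3),np.zeros(3),K,np.array([k1,0,0,0.]))[0][:,0]
E
python3 - <<'E'
from h import *
ims=[]
for n in("top","side"):
    im,d=grab_frame(n); cv2.imwrite(f"pics/{n}0.png",im); np.save(f"{n}0.npy",d)
    print(n,cal(n)[2],cal(n)[3].round(3).tolist(),cal(n)[0].tolist())
    for t in "base_center tall_center tall_bar low_center low_bar can puck beacon spool carton jar spindle_l spindle_r".split():
        print(t,[(np.round(r["location"]).tolist(),round(r["confidence"],2)) for r in tip_of(n,t)][:3])
s=get_state();print(s)
E
```

```text
pics
top [ 375.8953231     7.29998477 1159.40005862] [0.71, -0.701, 0.042, -0.046] [[361.5310071644105, 0.0, 259.2997271896962], [0.0, 361.5310071644105, 189.74484487638128], [0.0, 0.0, 1.0]]
base_center [([486.0, -426.0, 26.0], 0.72), ([459.0, 407.0, 106.0], 0.33)]
tall_center [([372.0, 173.0, 62.0], 0.97), ([462.0, 409.0, 60.0], 0.78), ([211.0, 386.0, 60.0], 0.76)]
tall_bar [([211.0, 389.0, 106.0], 0.9), ([374.0, 174.0, 111.0], 0.8), ([461.0, 406.0, 104.0], 0.63)]
low_center [([630.0, -15.0, 40.0], 0.67)]
low_bar [([626.0, -15.0, 64.0], 0.78)]
can [([476.0, -311.0, 5.0], 0.6)]
puck [([522.0, -532.0, 0.0], 0.55)]
beacon [([499.0, 518.0, 1.0], 0.78), ([475.0, -304.0, 1.0], 0.56), ([681.0, -220.0, 4.0], 0.28)]
spool [([609.0, -119.0, 2.0], 0.67)]
carton [([751.0, 236.0, -3.0], 0.77), ([461.0, 407.0, 105.0], 0.33)]
jar []
spindle_l [([674.0, 223.0, 6.0], 0.85), ([680.0, -220.0, 4.0], 0.63)]
spindle_r [([674.0, 223.0, 6.0], 0.85), ([680.0, -220.0, 4.0], 0.63)]
side [  23.36746309 -976.41828641 1166.42804638] [0.9, -0.193, 0.092, -0.38] [[418.3692422708437, 0.0, 247.0681985072694], [0.0,
[... 826 characters left out ...]
.0, -5.0], 0.65)]
{'time_s': 1.4, 'joints': array([ 1.01987962e+00,  3.58810047e-01,  1.51039902e+00, -3.63990073e-05,
        1.27249294e+00, -1.15096851e-01]), 'qvel': array([ 0.00023096,  0.00158131, -0.00086358,  0.00193775, -0.00052043,
       -0.0006522 ]), 'joint_torque': array([-5.20793892e-04, -5.15336287e+01, -2.71121299e+01,  6.72972738e-02,
        2.47801101e-02, -2.78463290e-05]), 'ee_pos': array([253.29586971, 543.88942848, 302.61715993]), 'eef_rot': array([ 2.16184230e-01,  9.76352588e-01, -5.73606544e-05, -1.43370577e-06]), 'force': array([-0.4788132 ,  0.02638006,  0.19963635]), 'wrist_torque': array([-0.00744214,  0.02883529, -0.02706798]), 'grip_width': 88.12436610824277}
```

View pics/top0.png

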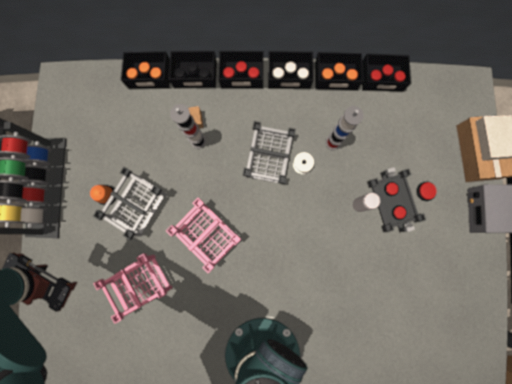

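View pics/side0.png

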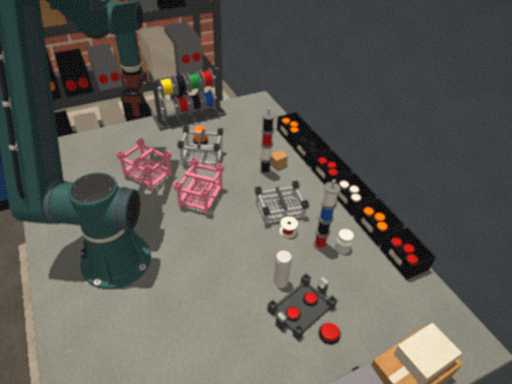

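Steel tall frame is near (461,408): top px (131,202). The two pink ones are look-alikes, at top px (205,235) and (132,288). The low frame is at px (270,153) and the base at px (396,200) with the can, at px (372,201), close beside it. Next I'll fit the poses from the depth clouds.

```bash
cat > fit.py <<'E'
from h import *
from scipy.optimize import minimize
S=np.array([[sx*75,sy*55] for sx in(1,-1) for sy in(1,-1)])
def fit(P,zt,c0,yaw0=None,band=(-8,4),rad=125):
    """socket rims (23 mm squares, 150x110 apart) to points near height zt -> x,y,yaw"""
    P=P.reshape(-1,3);P=P[np.isfinite(P).all(1)]
    m=(np.hypot(*(P[:,:2]-c0).T)<rad)&(P[:,2]>zt+band[0])&(P[:,2]<zt+band[1]); Q=P[m][:,:2]
    def cost(p):
        c,s=np.cos(p[2]),np.sin(p[2]); q=(Q-p[:2])@np.array([[c,-s],[s,c]])
        a=np.abs(np.abs(q)-[75,55]).max(1)   # chebyshev distance to nearest socket centre
        return -(1/(1+np.exp((a-11.5)/1.0))).sum()
    best=None
    ys=np.arange(0,np.pi,.1) if yaw0 is None else [yaw0-.06,yaw0,yaw0+.06]
    for y in ys:
        for dx in (-8,0,8):
            for dy in(-8,0,8):
                f=cost([c0[0]+dx,c0[1]+dy,y])
                if best is None or f<best[0]: best=(f,[c0[0]+dx,c0[1]+dy,y])
    r=minimize(cost,best[1],method="Nelder-Mead",options=dict(initial_simplex=np.array(best[1])+np.array([[0,0,0],[4,0,0],[0,4,0],[0,0,.06]]),xatol=.01,fatol=.01))
    return r.x,-r.fun,len(Q)
E
python3 - <<'E'
from fit import *
for n in("top","side"):
    C=cloud(n,np.load(f"{n}0.npy"))
    Pz=C.reshape(-1,3); t=np.abs(Pz[:,2])<20; print(n,"table z",np.median(Pz[t][:,2]))
    for k,zt,c0 in(("tall",122,(461,408)),("low",82,(629,-15)),("base",44,(487,-425))):
        x,f,N=fit(C,zt,np.array(c0,float)); print(k,x.round(2),np.degrees(x[2]).round(1),round(f,1),N)
E
```

```text
Traceback (most recent call last):
  File "h.py", line 10, in cloud
    return (P@Rm.T+o).reshape(*d.shape,3)
            ~^~~~~
ValueError: matmul: Input operand 1 has a mismatch in its core dimension 0, with gufunc signature (n?,k),(k,m?)->(n?,m?) (size 4 is different from 3)
```

```bash
sed -i 's/np.array(c\["rotation"\],float)/R.from_quat(c["rotation"]).as_matrix()/' h.py
cat > t1.py <<'E'
from fit import *
for n in("top","side"):
    C=cloud(n,np.load(f"{n}0.npy"))
    Pz=C.reshape(-1,3); t=np.abs(Pz[:,2])<20; print(n,"table z",np.median(Pz[t][:,2]))
    for k,zt,c0 in(("tall",122,(461,408)),("low",82,(629,-15)),("base",44,(487,-425))):
        x,f,N=fit(C,zt,np.array(c0,float)); print(k,x.round(2),np.degrees(x[2]).round(1),round(f,1),N)
E
python3 t1.py
```

```text
top table z 0.30860769059609083
tall [464.08 405.31   2.62] 150.0 118.7 232
low [630.41 -14.66   2.96] 169.4 99.1 205
base [ 4.8952e+02 -4.2228e+02  2.9000e-01] 16.7 106.2 151
side table z -0.2930566378211097
tall [462.35 403.61   2.61] 149.5 63.7 110
low [627.61 -15.18   2.95] 169.2 86.0 143
base [ 4.8603e+02 -4.2314e+02  2.9000e-01] 16.4 114.2 227
```

```bash
cat > go.py <<'E'
# usage: go.py x y z yaw_deg(of tool y) n  -> rows
from h import *
import sys
def rows(t,yaw,n,s=None):
    s=s or get_state(); p=np.array(s["ee_pos"]); r=R.from_quat(s["eef_rot"])
    a=np.radians(yaw); y=np.array([np.cos(a),np.sin(a),0]); z=np.array([0,0,-1.])
    T=R.from_matrix(np.c_[np.cross(y,z),y,z]); w=(r.inv()*T).as_rotvec(); d=(np.array(t)-p)/n
    out=[]
    for i in range(n):
        ri=r*R.from_rotvec(w*i/n); out.append([round(v,4) for v in ri.inv().apply(d)/1000]+[round(v,2) for v in np.degrees(w/n)])
    return out
if __name__=="__main__":
    a=list(map(float,sys.argv[1:])); s=get_state()
    y=R.from_quat(s["eef_rot"]).as_matrix()[:,1]
    print("t",round(s["time_s"],2),"p",np.round(s["ee_pos"],1),"yaw",np.degrees(np.arctan2(y[1],y[0])).round(2),"F",np.round(s["force"],1),"w",round(s["grip_width"],1))
    o=rows(a[:3],a[3],int(a[4]))
    for i in range(0,len(o),5): print(str(o[i:i+5]).replace(" ",""))
E
python3 go.py 463 404.5 250 -30.3 15
```

```text
t 1.4 p [253.3 543.9 302.6] yaw 65.03 F [-0.5  0.   0.2] w 88.1
[[np.float64(-0.0166),np.float64(-0.0025),np.float64(0.0035),np.float64(-0.0),np.float64(0.0),np.float64(6.36)],[np.float64(-0.0168),np.float64(-0.0007),np.float64(0.0035),np.float64(-0.0),np.float64(0.0),np.float64(6.36)],[np.float64(-0.0167),np.float64(0.0012),np.float64(0.0035),np.float64(-0.0),np.float64(0.0),np.float64(6.36)],[np.float64(-0.0165),np.float64(0.003),np.float64(0.0035),np.float64(-0.0),np.float64(0.0),np.float64(6.36)],[np.float64(-0.0161),np.float64(0.0048),np.float64(0.0035),np.float64(-0.0),np.float64(0.0),np.float64(6.36)]]
[[np.float64(-0.0154),np.float64(0.0066),np.float64(0.0035),np.float64(-0.0),np.float64(0.0),np.float64(6.36)],[np.float64(-0.0146),np.float64(0.0083),np.float64(0.0035),np.float64(-0.0),np.float64(0.0),np.float64(6.36)],[np.float64(-0.0136),np.float64(0.0098),np.float64(0.0035),np.float64(-0.0),np.float64(0.0),np.float64(6.36)],[np.float64(-0.0124),np.float64(0.0113),np.float64(0.0035),np.float64(-0.0),np.float64(0.0),np.float64(6.36)],[np.float64(-0.0111),np.float64(0.0126),np.float64(0.0035),np.float64(-0.0),np.float64(0.0),np.float64(6.36)]]
[[np.float64(-0.0096),np.float64(0.0137),np.float64(0.0035),np.float64(-0.0),np.float64(0.0),np.float64(6.36)],[np.float64(-0.0081),np.float64(0.0147),np.float64(0.0035),np.float64(-0.0),np.float64(0.0),np.float64(6.36)],[np.float64(-0.0064),np.float64(0.0155),np.float64(0.0035),np.float64(-0.0),np.float64(0.0),np.float64(6.36)],[np.float64(-0.0046),np.float64(0.0161),np.float64(0.0035),np.float64(-0.0),np.float64(0.0),np.float64(6.36)],[np.float64(-0.0028),np.float64(0.0165),np.float64(0.0035),np.float64(-0.0),np.float64(0.0),np.float64(6.36)]]
```

>>> {"op": "servo_tool", "data": {"plan": [[-0.017,-0.0025,0.0035,0,0,6.4],[-0.017,-0.001,0.0035,0,0,6.4],[-0.017,0.001,0.0035,0,0,6.4],[-0.0165,0.003,0.0035,0,0,6.4],[-0.016,0.005,0.0035,0,0,6.4]], "grip": 0.6}}

```text
time_s: 1.82
ee_pos: [323.1, 497.2, 285.5]
eef_rot: [0.484, 0.875, 0.001, -0.001]
force: [0.7, 0.4, 0.7]
grip_width: 58.3
```

>>> {"op": "servo_tool", "data": {"plan": [[-0.0155,0.0065,0.0035,0,0,6.4],[-0.0145,0.008,0.0035,0,0,6.4],[-0.0135,0.01,0.0035,0,0,6.4],[-0.0125,0.0115,0.0035,0,0,6.4],[-0.011,0.0125,0.0035,0,0,6.4]]}}

```text
time_s: 2.23
ee_pos: [394.7, 446.3, 267.3]
eef_rot: [0.717, 0.698, 0.002, -0.001]
force: [0.5, 0.0, -0.2]
grip_width: 52.7
```

>>> {"op": "servo_tool", "data": {"plan": [[-0.01,0.014,0.0035,0,0,6.4],[-0.008,0.0145,0.0035,0,0,6.4],[-0.0065,0.0155,0.0035,0,0,6.4],[-0.0045,0.016,0.0035,0,0,6.4],[-0.003,0.0165,0.0035,0,0,6.4]]}}

```text
time_s: 2.65
ee_pos: [464.8, 392.5, 249.0]
eef_rot: [0.888, 0.46, 0.002, -0.002]
force: [0.8, 0.0, -0.5]
grip_width: 53.0
```

```bash
sed -i 's/round(v,4)/round(float(v),4)/;s/round(v,2)/round(float(v),2)/' go.py; python3 go.py 463 404.5 250 -30.3 5
```

```text
t 2.65 p [464.8 392.5 249. ] yaw -35.2 F [ 0.8  0.  -0.5] w 53.0
[[0.0018,-0.0017,-0.0002,-0.01,-0.05,-0.98],[0.0018,-0.0017,-0.0002,-0.01,-0.05,-0.98],[0.0018,-0.0016,-0.0002,-0.01,-0.05,-0.98],[0.0018,-0.0016,-0.0002,-0.01,-0.05,-0.98],[0.0019,-0.0016,-0.0002,-0.01,-0.05,-0.98]]
```

>>> {"op": "servo_tool", "data": {"plan": [[0.0045,-0.004,0,0,0,-2.5],[0.0045,-0.004,0,0,0,-2.4],[0,0,0,0,0,0]]}}

```text
time_s: 2.9
ee_pos: [466.8, 401.4, 247.9]
eef_rot: [0.87, 0.494, 0.001, -0.001]
force: [1.1, -1.1, -0.8]
grip_width: 52.7
```

```bash
python3 go.py 463 404.5 168 -30.3 5
```

```text
t 2.9 p [466.8 401.4 247.9] yaw -30.82 F [ 1.1 -1.1 -0.8] w 52.7
[[0.0001,-0.001,0.016,-0.0,-0.03,-0.1],[0.0001,-0.001,0.016,-0.0,-0.03,-0.1],[0.0001,-0.001,0.016,-0.0,-0.03,-0.1],[0.0001,-0.001,0.016,-0.0,-0.03,-0.1],[0.0001,-0.001,0.016,-0.0,-0.03,-0.1]]
```

>>> {"op": "servo_tool", "data": {"plan": [[0,-0.0015,0.016,0,0,-0.1],[0,-0.0015,0.016,0,0,-0.1],[0,-0.001,0.016,0,0,-0.1],[0,-0.001,0.016,0,0,-0.1],[0,0,0.012,0,0,0]]}}

```text
time_s: 3.32
ee_pos: [465.0, 405.9, 173.5]
eef_rot: [0.869, 0.495, 0.006, -0.001]
force: [-0.3, -0.3, 0.1]
grip_width: 52.5
```

```bash
python3 go.py 463 404.5 168 -30.3 1
```

```text
t 3.32 p [465.  405.9 173.5] yaw -30.64 F [-0.3 -0.3  0.1] w 52.5
[[-0.0023,-0.0011,0.0055,0.24,-0.64,-0.34]]
```

>>> {"op": "servo_tool", "data": {"plan": [[-0.002,-0.001,0.0055,0.2,-0.6,-0.3],[0,0,0,0,0,0]]}}

```text
time_s: 3.48
ee_pos: [461.4, 403.6, 165.2]
eef_rot: [0.868, 0.497, -0.002, 0.0]
force: [-0.7, -0.3, 0.2]
grip_width: 53.1
```

>>> {"op": "servo_tool", "data": {"plan": [[0,0,0,0,0,0],[0,0,0,0,0,0],[0,0,0,0,0,0],[0,0,0,0,0,0],[0,0,0,0,0,0]], "grip": 0}}

```text
time_s: 3.9
ee_pos: [462.5, 404.5, 167.9]
eef_rot: [0.868, 0.497, -0.001, 0.0]
force: [-0.3, -0.6, -0.2]
grip_width: 22.6
```

```bash
python3 go.py 463 404.5 330 -30.3 5
```

```text
t 3.9 p [462.5 404.5 167.9] yaw -30.41 F [-0.3 -0.6 -0.2] w 22.6
[[0.0,0.0001,-0.0324,0.0,0.02,-0.02],[0.0,0.0001,-0.0324,0.0,0.02,-0.02],[0.0,0.0001,-0.0324,0.0,0.02,-0.02],[0.0,0.0001,-0.0324,0.0,0.02,-0.02],[0.0001,0.0001,-0.0324,0.0,0.02,-0.02]]
```

>>> {"op": "servo_tool", "data": {"plan": [[0,0,0,0,0,0],[0,0,0,0,0,0],[0,0,0,0,0,0],[0,0,0,0,0,0],[0,0,0,0,0,0]]}}

```text
time_s: 4.32
ee_pos: [462.7, 404.7, 168.7]
eef_rot: [0.868, 0.497, 0.0, 0.0]
force: [0.3, 0.1, 0.3]
grip_width: 11.5
```

>>> {"op": "servo_tool", "data": {"plan": [[0,0,0,0,0,0],[0,0,0,0,0,0],[0,0,0,0,0,0]]}}

```text
time_s: 4.57
ee_pos: [462.7, 404.8, 168.7]
eef_rot: [0.868, 0.497, 0.0, 0.0]
force: [-0.6, -0.2, -2.2]
grip_width: 11.7
```

Gripped (11.7 mm). Lift gently.

>>> {"op": "servo_tool", "data": {"plan": [[0,0,-0.01,0,0,0],[0,0,-0.02,0,0,0],[0,0,-0.025,0,0,0],[0,0,-0.025,0,0,0],[0,0,-0.025,0,0,0]]}}

```text
time_s: 4.98
ee_pos: [456.8, 400.4, 268.7]
eef_rot: [0.868, 0.497, -0.012, 0.001]
force: [0.5, 0.2, -5.3]
grip_width: 11.7
```

>>> {"op": "servo_tool", "data": {"plan": [[0,0,-0.025,0,0,0],[0,0,-0.025,0,0,0],[0,0,-0.015,0,0,0],[0,0,-0.008,0,0,0],[0,0,0,0,0,0]]}}

```text
time_s: 5.4
ee_pos: [457.0, 400.5, 350.3]
eef_rot: [0.868, 0.497, -0.011, 0.002]
force: [0.6, -1.1, -5.7]
grip_width: 11.8
```

```bash
python3 go.py 488 -422.7 330 16.5 25
```

```text
t 5.4 p [457.  400.5 350.3] yaw -30.41 F [ 0.6 -1.1 -5.7] w 11.8
[[-0.0278,0.0177,0.0012,-0.04,0.04,-1.88],[-0.0283,0.0168,0.0012,-0.04,0.04,-1.88],[-0.0289,0.0159,0.0012,-0.04,0.04,-1.88],[-0.0294,0.0149,0.0012,-0.04,0.04,-1.88],[-0.0298,0.014,0.0012,-0.04,0.04,-1.88]]
[[-0.0303,0.013,0.0012,-0.04,0.04,-1.88],[-0.0307,0.012,0.0012,-0.04,0.04,-1.88],[-0.0311,0.011,0.0012,-0.04,0.04,-1.88],[-0.0314,0.0099,0.0012,-0.04,0.04,-1.88],[-0.0317,0.0089,0.0012,-0.04,0.04,-1.88]]
[[-0.032,0.0079,0.0011,-0.04,0.04,-1.88],[-0.0322,0.0068,0.0011,-0.04,0.04,-1.88],[-0.0324,0.0058,0.0011,-0.04,0.04,-1.88],[-0.0326,0.0047,0.0011,-0.04,0.04,-1.88],[-0.0327,0.0036,0.0011,-0.04,0.04,-1.88]]
[[-0.0328,0.0025,0.001,-0.04,0.04,-1.88],[-0.0329,0.0015,0.001,-0.04,0.04,-1.88],[-0.0329,0.0004,0.001,-0.04,0.04,-1.88],[-0.0329,-0.0007,0.001,-0.04,0.04,-1.88],[-0.0329,-0.0018,0.001,-0.04,0.04,-1.88]]
[[-0.0328,-0.0028,0.0009,-0.04,0.04,-1.88],[-0.0327,-0.0039,0.0009,-0.04,0.04,-1.88],[-0.0326,-0.005,0.0009,-0.04,0.04,-1.88],[-0.0324,-0.0061,0.0009,-0.04,0.04,-1.88],[-0.0322,-0.0071,0.0008,-0.04,0.04,-1.88]]
```

>>> {"op": "servo_tool", "data": {"plan": [[-0.014,0.009,0,0,0,-1.5],[-0.024,0.014,0.001,0,0,-1.9],[-0.029,0.0155,0.001,0,0,-1.9],[-0.0295,0.0145,0.001,0,0,-1.9],[-0.03,0.0135,0.001,0,0,-1.9]]}}

```text
time_s: 5.82
ee_pos: [457.7, 258.2, 342.5]
eef_rot: [0.821, 0.57, -0.014, -0.002]
force: [1.4, -0.8, -5.5]
grip_width: 11.9
```

>>> {"op": "servo_tool", "data": {"plan": [[-0.0303,0.013,0.001,0,0,-1.9],[-0.0305,0.012,0.001,0,0,-1.9],[-0.031,0.011,0.001,0,0,-1.9],[-0.0315,0.01,0.001,0,0,-1.9],[-0.0315,0.009,0.001,0,0,-1.9]]}}

```text
time_s: 6.23
ee_pos: [460.0, 85.7, 332.2]
eef_rot: [0.768, 0.64, -0.02, -0.006]
force: [1.3, 0.5, -6.8]
grip_width: 11.8
```

```bash
python3 go.py 488 -422.7 330 16.5 16
```

```text
t 6.23 p [460.   85.7 332.2] yaw -10.35 F [ 1.3  0.5 -6.8] w 11.8
[[-0.0309,0.0074,0.0006,-0.14,0.05,-1.68],[-0.0311,0.0065,0.0006,-0.14,0.05,-1.68],[-0.0313,0.0056,0.0006,-0.14,0.05,-1.68],[-0.0315,0.0047,0.0005,-0.14,0.05,-1.68],[-0.0316,0.0038,0.0005,-0.14,0.05,-1.68]]
[[-0.0317,0.0028,0.0005,-0.14,0.05,-1.68],[-0.0318,0.0019,0.0005,-0.14,0.05,-1.68],[-0.0318,0.001,0.0005,-0.14,0.05,-1.68],[-0.0318,0.0,0.0004,-0.14,0.05,-1.68],[-0.0318,-0.0009,0.0004,-0.14,0.05,-1.68]]
[[-0.0318,-0.0018,0.0004,-0.14,0.05,-1.68],[-0.0317,-0.0028,0.0003,-0.14,0.05,-1.68],[-0.0316,-0.0037,0.0003,-0.14,0.05,-1.68],[-0.0315,-0.0046,0.0003,-0.14,0.05,-1.68],[-0.0313,-0.0055,0.0002,-0.14,0.05,-1.68]]
[[-0.0312,-0.0064,0.0002,-0.14,0.05,-1.68]]
```

>>> {"op": "servo_tool", "data": {"plan": [[-0.031,0.0075,-0.001,-0.15,0.05,-1.7],[-0.031,0.0065,-0.001,-0.15,0.05,-1.7],[-0.0313,0.0055,-0.001,-0.15,0.05,-1.7],[-0.0315,0.0047,-0.001,-0.15,0.05,-1.7],[-0.0315,0.0038,-0.001,-0.15,0.05,-1.7]]}}

```text
time_s: 6.65
ee_pos: [463.1, -80.2, 332.4]
eef_rot: [0.715, 0.699, -0.017, -0.009]
force: [1.3, -0.7, -6.2]
grip_width: 11.9
```

>>> {"op": "servo_tool", "data": {"plan": [[-0.0317,0.0028,-0.001,-0.15,0.05,-1.7],[-0.0318,0.002,-0.001,-0.15,0.05,-1.7],[-0.0318,0.001,-0.001,-0.15,0.05,-1.7],[-0.0318,0,-0.001,-0.15,0.05,-1.7],[-0.03,-0.001,-0.001,-0.15,0.05,-1.7]]}}

```text
time_s: 7.07
ee_pos: [468.4, -243.3, 331.4]
eef_rot: [0.659, 0.752, -0.011, -0.014]
force: [-0.0, -0.2, -6.0]
grip_width: 12.1
```

```bash
python3 go.py 488 -422.7 330 16.5 6
```

```text
t 7.07 p [ 468.4 -243.3  331.4] yaw 7.53 F [-0.  -0.2 -6. ] w 12.1
[[-0.0301,-0.0007,0.0001,-0.33,-0.08,-1.5],[-0.03,-0.0015,0.0001,-0.33,-0.08,-1.5],[-0.03,-0.0022,0.0002,-0.33,-0.08,-1.5],[-0.0299,-0.003,0.0002,-0.33,-0.08,-1.5],[-0.0298,-0.0038,0.0002,-0.33,-0.08,-1.5]]
[[-0.0297,-0.0046,0.0002,-0.33,-0.08,-1.5]]
```

>>> {"op": "servo_tool", "data": {"plan": [[-0.03,-0.0007,0,-0.33,-0.1,-1.5],[-0.03,-0.0015,0,-0.33,-0.1,-1.5],[-0.03,-0.002,0,-0.33,-0.1,-1.5],[-0.03,-0.003,0,-0.33,-0.1,-1.5],[-0.025,-0.004,0,-0.33,-0.1,-1.5]]}}

```text
time_s: 7.48
ee_pos: [479.4, -394.0, 322.1]
eef_rot: [0.607, 0.795, -0.001, -0.008]
force: [0.3, -0.5, -5.2]
grip_width: 12.0
```

>>> {"op": "servo_tool", "data": {"plan": [[-0.015,-0.003,0,-0.3,-0.1,-0.8],[-0.005,0,0,0,0,0],[0,0,0,0,0,0],[0,0,0,0,0,0],[0,0,0,0,0,0]]}}

```text
time_s: 7.9
ee_pos: [478.8, -417.5, 313.7]
eef_rot: [0.603, 0.798, 0.001, -0.012]
force: [-0.0, 0.4, -6.0]
grip_width: 11.4
```

```bash
python3 go.py 488 -422.7 290 16.5 3
python3 - <<'E'
from fit import *
s=get_state(); c=np.array(s["ee_pos"]);zt=c[2]-168+122
y=R.from_quat(s["eef_rot"]).as_matrix()[:,1];yw=np.arctan2(y[1],y[0])
for n in("top","side"):
    im,d=grab_frame(n); cv2.imwrite(f"pics/{n}1.png",im); np.save(f"{n}1.npy",d); C=cloud(n,d)
    for z in (zt,zt-100): 
        x,f,N=fit(C,zt,c[:2],yw,band=(-8,4)); 
    print(n,"held",x.round(2),np.degrees(x[2]).round(2),round(f,1),N)
    x,f,N=fit(C,44,np.array([488,-423.]),.29); print(n,"base",x.round(2),np.degrees(x[2]).round(2),round(f,1),N)
    print([(t,np.round(r["location"]).tolist(),round(r["confidence"],2)) for t in("base_center","tall_center","tall_bar") for r in tip_of(n,t)][:9])
E
```

```text
t 7.9 p [ 478.8 -417.5  313.7] yaw 15.86 F [-0.   0.4 -6. ] w 11.4
[[-0.0027,0.0026,0.0078,-0.24,-0.37,-0.21],[-0.0026,0.0025,0.0079,-0.24,-0.37,-0.21],[-0.0026,0.0025,0.0079,-0.24,-0.37,-0.21]]
top held [ 4.7789e+02 -4.1325e+02  2.6000e-01] 15.17 69.4 171
top base [ 4.8944e+02 -4.2280e+02  2.9000e-01] 16.51 72.3 100
[('base_center', [489.0, -422.0, 26.0], 0.7), ('base_center', [478.0, -414.0, 249.0], 0.62), ('tall_center', [475.0, -410.0, 207.0], 0.97), ('tall_center', [210.0, 387.0, 59.0], 0.78), ('tall_center', [373.0, 175.0, 60.0], 0.77), ('tall_bar', [214.0, 390.0, 108.0], 0.92), ('tall_bar', [375.0, 173.0, 110.0], 0.89), ('tall_bar', [473.0, -415.0, 251.0], 0.72)]
side held [ 4.7567e+02 -4.1589e+02  2.9000e-01] 16.34 131.6 209
side base [ 4.8614e+02 -4.2375e+02  2.9000e-01] 16.36 99.6 186
[('base_center', [488.0, -423.0, 24.0], 0.75), ('tall_center', [375.0, 179.0, 57.0], 0.91), ('tall_center', [494.0, 517.0, -0.0], 0.74), ('tall_center', [476.0, -415.0, 210.0], 0.68), ('tall_bar', [473.0, -413.0, 253.0], 0.81), ('tall_bar', [376.0, 178.0, 102.0], 0.58), ('tall_bar', [628.0, -16.0, 41.0], 0.2)]
```

>>> {"op": "servo_tool", "data": {"plan": [[-0.0025,0.0025,0.01,-0.35,-0.45,-0.2],[-0.0025,0.0025,0.015,-0.35,-0.45,-0.2],[-0.0025,0.0025,0.01,-0.2,-0.3,-0.2],[0,0,0,0,0,0]]}}

```text
time_s: 8.63
ee_pos: [489.5, -423.7, 281.2]
eef_rot: [0.598, 0.801, -0.0, 0.006]
force: [-0.5, 0.4, -6.1]
grip_width: 11.9
```

```bash
python3 go.py 488 -422.7 265 16.5 2
```

```text
t 8.63 p [ 489.5 -423.7  281.2] yaw 16.54 F [-0.5  0.4 -6.1] w 11.9
[[0.0008,-0.0006,0.0081,0.19,0.26,0.02],[0.0007,-0.0006,0.0081,0.19,0.26,0.02]]
```

>>> {"op": "servo_tool", "data": {"plan": [[0.0005,-0.0005,0.006,0.2,0.25,0],[0,0,0.005,0.1,0.1,0],[0,0,0,0,0,0],[0,0,0,0,0,0]]}}

```text
time_s: 8.97
ee_pos: [488.8, -423.2, 270.3]
eef_rot: [0.598, 0.801, -0.0, 0.001]
force: [0.6, 0.3, -5.8]
grip_width: 11.8
```

```bash
python3 go.py 488 -422.7 265 16.5 2
cat > held.py <<'E'
from fit import *
import sys
h,cb0,zb,k=float(sys.argv[1]),None,float(sys.argv[2]),sys.argv[3]   # frame height, target rim height, tag
off=h-15+61   # tcp above tips
s=get_state(); p=np.array(s["ee_pos"]);M=R.from_quat(s["eef_rot"]).as_matrix()
g=p+M[:,2]*(off-h); zt=g[2]; yw=np.arctan2(M[1,1],M[0,1]); print("tcp",p.round(1),"rim pt",g.round(1),"yaw",np.degrees(yw).round(2),"tilt",np.degrees(M[:2,2]).round(2))
for n in("top","side"):
    im,d=grab_frame(n); cv2.imwrite(f"pics/{n}{k}.png",im); np.save(f"{n}{k}.npy",d); C=cloud(n,d)
    x,f,N=fit(C,zt,g[:2],yw); print(n,"held",x[:2].round(2),np.degrees(x[2]).round(2),"d vs arm",(x[:2]-g[:2]).round(1),round(f),N)
    b,f,N=fit(C,zb,np.array([488,-423.]),.288); print(n,"base",b[:2].round(2),np.degrees(b[2]).round(2),round(f),N, "held-base",(x-b)[:2].round(2))
E
python3 held.py 122 44 2
```

```text
t 8.97 p [ 488.8 -423.2  270.3] yaw 16.53 F [ 0.6  0.3 -5.8] w 11.8
[[0.0004,-0.0003,0.0027,0.01,0.06,0.02],[0.0004,-0.0003,0.0027,0.01,0.06,0.02]]
tcp [ 488.8 -423.2  270.3] rim pt [ 488.8 -423.3  224.3] yaw 16.53 tilt [ 0.06 -0.11]
top held [ 488.18 -420.03] 16.03 d vs arm [-0.7  3.3] 54 116
top base [ 489.06 -422.31] 16.35 67 97 held-base [-0.88  2.28]
side held [ 486.1  -421.71] 16.78 d vs arm [-2.7  1.6] 110 176
side base [ 485.81 -423.55] 16.34 101 185 held-base [0.28 1.84]
```

>>> {"op": "servo_tool", "data": {"plan": [[-0.0012,-0.0003,0.01,0,0,0],[-0.001,0,0.015,0,0,0],[0,0,0.012,0,0,0],[0,0,0.003,0,0,0],[0,0,0,0,0,0]]}}

```text
time_s: 9.48
ee_pos: [490.2, -427.1, 230.0]
eef_rot: [0.598, 0.801, -0.001, 0.004]
force: [0.8, -0.6, -5.5]
grip_width: 11.9
```

```bash
python3 held.py 122 44 3;python3 go.py 489.3 -425.4 222 16.4 1
python3 - <<'E'
import cv2,numpy as np
a=cv2.imread('pics/top3.png')[150:260,330:470];b=cv2.imread('pics/side3.png')[220:350,220:370]
cv2.imwrite('pics/c3.png',np.hstack([cv2.resize(a,(380,400),interpolation=2),cv2.resize(b,(400,400),interpolation=2)]))
E
```

```text
tcp [ 490.2 -427.1  230. ] rim pt [ 490.5 -427.4  184. ] yaw 16.52 tilt [ 0.29 -0.35]
top held [ 489.52 -424.59] 15.85 d vs arm [-0.9  2.8] 59 106
top base [ 488.59 -421.15] 15.77 34 50 held-base [ 0.93 -3.44]
side held [ 487.16 -426.5 ] 16.16 d vs arm [-3.3  0.9] 108 185
side base [ 486.15 -426.16] 15.38 75 142 held-base [ 1.02 -0.34]
t 9.58 p [ 490.4 -427.3  230.8] yaw 16.52 F [ 0.6  0.4 -5.6] w 11.7
[[0.0022,-0.0006,0.0088,0.19,0.46,0.12]]
```

View pics/c3.png

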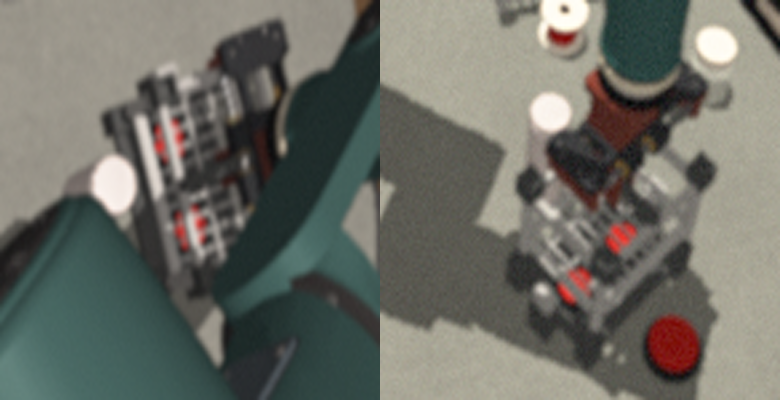

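The crops show the tall frame held over the base, lamps visible through its deck (left ~(165,140)); can and puck are clear of it. Next I correct the small offset and go to just above the sockets.

>>> {"op": "servo_tool", "data": {"plan": [[0.0015,-0.0003,0.004,0.15,0.35,0.05],[0.0007,0,0.003,0,0.1,0],[0,0,0,0,0,0],[0,0,0,0,0,0]]}}

```text
time_s: 9.92
ee_pos: [490.3, -426.0, 225.3]
eef_rot: [0.599, 0.801, 0.0, 0.002]
force: [0.4, 0.9, -5.9]
grip_width: 11.8
```

```bash
python3 go.py 489.5 -425.1 216 16.4 1
```

```text
t 9.92 p [ 490.3 -426.   225.3] yaw 16.47 F [ 0.4  0.9 -5.9] w 11.8
[[0.0011,-0.0006,0.0093,0.13,0.16,0.07]]
```

>>> {"op": "servo_tool", "data": {"plan": [[0.001,-0.0006,0.004,0.12,0.15,0.05],[0.0003,0,0.004,0,0,0],[0,0,0,0,0,0],[0,0,0,0,0,0]]}}

```text
time_s: 10.25
ee_pos: [489.6, -425.1, 217.3]
eef_rot: [0.599, 0.801, -0.0, 0.001]
force: [0.9, 0.3, -6.7]
grip_width: 11.9
```

```bash
python3 go.py 489.5 -425.1 206 16.4 1
```

```text
t 10.25 p [ 489.6 -425.1  217.3] yaw 16.42 F [ 0.9  0.3 -6.7] w 11.9
[[0.0001,-0.0001,0.0113,0.03,0.07,0.02]]
```

Perfectly aligned; lower slowly into the sockets.

>>> {"op": "servo_tool", "data": {"plan": [[0,0,0.003,0,0,0],[0,0,0.003,0,0,0],[0,0,0.003,0,0,0]]}}

```text
time_s: 10.5
ee_pos: [490.0, -425.4, 208.3]
eef_rot: [0.599, 0.801, -0.0, 0.001]
force: [-0.3, 1.3, -6.0]
grip_width: 11.4
```

```bash
python3 go.py 489.5 -425.1 206 16.4 1
```

```text
t 10.5 p [ 490.  -425.4  208.3] yaw 16.42 F [-0.3  1.3 -6. ] w 11.4
[[0.0005,-0.0004,0.0023,0.07,0.14,0.02]]
```

>>> {"op": "servo_tool", "data": {"plan": [[0.0004,-0.0003,0.002,0.05,0.1,0],[0,0,0.002,0,0,0],[0,0,0.002,0,0,0]]}}

```text
time_s: 10.75
ee_pos: [490.5, -425.7, 203.5]
eef_rot: [0.599, 0.801, -0.0, 0.002]
force: [-1.6, 2.1, 7.1]
grip_width: 11.6
```

```bash
python3 go.py 489.5 -425.1 190 16.4 1
```

```text
t 10.75 p [ 490.5 -425.7  203.5] yaw 16.43 F [-1.6  2.1  7.1] w 11.6
[[0.0009,-0.0008,0.0135,0.11,0.15,0.03]]
```

>>> {"op": "servo_tool", "data": {"plan": [[0.0003,-0.0003,0.003,0.05,0.05,0],[0,0,0.003,0,0,0]]}}

```text
time_s: 10.92
ee_pos: [491.1, -426.6, 201.4]
eef_rot: [0.599, 0.801, -0.001, 0.003]
force: [-3.5, 0.4, 11.5]
grip_width: 12.1
```

>>> {"op": "servo_tool", "data": {"plan": [[0,0,0.003,0,0,0],[0,0,0.003,0,0,0]]}}

```text
time_s: 11.08
ee_pos: [491.7, -428.1, 200.2]
eef_rot: [0.598, 0.801, -0.002, 0.006]
force: [-4.8, 2.0, 11.0]
grip_width: 11.9
```

```bash
python3 go.py 489.5 -425.1 190 16.4 1
```

```text
t 11.08 p [ 491.7 -428.1  200.2] yaw 16.49 F [-4.8  2.  11. ] w 11.9
[[0.0036,-0.0013,0.0101,0.21,0.63,0.09]]
```

>>> {"op": "servo_tool", "data": {"plan": [[0.003,-0.001,0.002,0.2,0.6,0.05],[0.001,0,0.002,0,0,0]]}}

```text
time_s: 11.25
ee_pos: [491.2, -427.7, 200.2]
eef_rot: [0.598, 0.801, -0.002, 0.005]
force: [-2.3, -0.4, 6.3]
grip_width: 11.6
```

```bash
python3 go.py 489.5 -425.1 190 16.4 1
```

```text
t 11.25 p [ 491.2 -427.7  200.2] yaw 16.48 F [-2.3 -0.4  6.3] w 11.6
[[0.003,-0.0009,0.0101,0.16,0.55,0.08]]
```

>>> {"op": "servo_tool", "data": {"plan": [[0.003,-0.001,0.005,0.15,0.5,0.05],[0.002,0,0.005,0,0.2,0]]}}

```text
time_s: 11.42
ee_pos: [490.4, -426.4, 193.7]
eef_rot: [0.599, 0.801, -0.001, 0.003]
force: [-0.2, -0.6, -1.0]
grip_width: 11.8
```

```bash
python3 go.py 489.5 -425.1 190 16.4 1
```

```text
t 11.42 p [ 490.4 -426.4  193.7] yaw 16.45 F [-0.2 -0.6 -1. ] w 11.8
[[0.0016,-0.0005,0.0037,0.15,0.39,0.05]]
```

>>> {"op": "servo_tool", "data": {"plan": [[0.0015,-0.0005,0.002,0.1,0.3,0],[0,0,0.002,0,0,0]]}}

```text
time_s: 11.58
ee_pos: [489.5, -424.8, 190.4]
eef_rot: [0.599, 0.801, 0.0, 0.001]
force: [-7.1, 8.0, 30.3]
grip_width: 11.8
```

```bash
python3 go.py 489.5 -425.1 190 16.4 1
```

```text
t 11.58 p [ 489.5 -424.8  190.4] yaw 16.44 F [-7.1  8.  30.3] w 11.8
[[-0.0003,-0.0001,0.0004,0.08,0.06,0.04]]
```

Home height with a firm stop. Stop pushing, then look.

>>> {"op": "servo_tool", "data": {"plan": [[0,0,-0.0005,0,0,0],[0,0,0,0,0,0]]}}

```text
time_s: 11.75
ee_pos: [489.3, -424.0, 190.6]
eef_rot: [0.599, 0.801, 0.001, 0.0]
force: [-1.4, -0.5, 0.8]
grip_width: 11.9
```

```bash
python3 held.py 122 44 4
```

```text
tcp [ 489.3 -424.   190.6] rim pt [ 489.3 -423.9  144.6] yaw 16.46 tilt [0.05 0.04]
top held [ 487.09 -418.8 ] 14.5 d vs arm [-2.2  5.1] 28 90
top base [ 476.1  -407.28] 5.54 24 167 held-base [ 10.98 -11.52]
side held [ 485.36 -422.66] 16.53 d vs arm [-4.   1.3] 102 250
side base [ 484.52 -423.79] 17.05 74 562 held-base [0.84 1.13]
```

>>> {"op": "servo_tool", "data": {"plan": [[0,0,0,0,0,0],[0,0,0,0,0,0],[0,0,0,0,0,0],[0,0,0,0,0,0],[0,0,0,0,0,0]], "grip": 0.5}}

```text
time_s: 12.27
ee_pos: [489.0, -422.7, 189.2]
eef_rot: [0.599, 0.801, 0.002, -0.002]
force: [-0.6, 0.5, 0.1]
grip_width: 41.0
```

```bash
python3 go.py 489.5 -425.1 330 16.4 5
```

```text
t 12.27 p [ 489.  -422.7  189.2] yaw 16.4 F [-0.6  0.5  0.1] w 41.0
[[-0.0004,-0.0,-0.0282,0.01,-0.05,0.0],[-0.0004,-0.0,-0.0282,0.01,-0.05,0.0],[-0.0004,-0.0,-0.0282,0.01,-0.05,0.0],[-0.0004,-0.0,-0.0282,0.01,-0.05,0.0],[-0.0005,-0.0,-0.0282,0.01,-0.05,0.0]]
```

>>> {"op": "servo_tool", "data": {"plan": [[0,0,-0.01,0,0,0],[0,0,-0.025,0,0,0],[0,0,-0.035,0,0,0],[0,0,-0.035,0,0,0],[0,0,-0.03,0,0,0]]}}

```text
time_s: 12.68
ee_pos: [486.0, -419.9, 322.0]
eef_rot: [0.599, 0.801, 0.003, -0.011]
force: [-0.4, -0.1, -0.0]
grip_width: 44.1
```

```bash
python3 go.py 500 -200 330 0 7
```

```text
t 12.68 p [ 486.  -419.9  322. ] yaw 16.39 F [-0.4 -0.1 -0. ] w 44.1
[[0.0296,0.0108,-0.0006,-0.08,-0.17,2.34],[0.03,0.0096,-0.0007,-0.08,-0.17,2.34],[0.0304,0.0083,-0.0007,-0.08,-0.17,2.34],[0.0307,0.0071,-0.0008,-0.08,-0.17,2.34],[0.0309,0.0058,-0.0009,-0.08,-0.17,2.34]]
[[0.0311,0.0046,-0.001,-0.08,-0.17,2.34],[0.0313,0.0033,-0.0011,-0.08,-0.17,2.34]]
```

>>> {"op": "servo_tool", "data": {"plan": [[0.025,0.01,-0.001,-0.1,-0.2,2.3],[0.03,0.0095,-0.001,-0.1,-0.2,2.3],[0.03,0.0085,-0.001,-0.1,-0.2,2.3],[0.031,0.007,-0.001,-0.1,-0.2,2.3],[0.031,0.006,-0.001,-0.1,-0.2,2.3]]}}

```text
time_s: 13.1
ee_pos: [500.4, -272.6, 342.2]
eef_rot: [0.682, 0.731, -0.0, 0.012]
force: [0.5, 0.3, 0.0]
grip_width: 43.8
```

```bash
python3 go.py 629 -15 260 -10.7 8
```

```text
t 13.1 p [ 500.4 -272.6  342.2] yaw 3.96 F [0.5 0.3 0. ] w 43.8
[[0.0312,0.0181,0.01,0.13,0.11,1.83],[0.0317,0.0171,0.01,0.13,0.11,1.83],[0.0322,0.0161,0.0101,0.13,0.11,1.83],[0.0327,0.0151,0.0101,0.13,0.11,1.83],[0.0332,0.0141,0.0101,0.13,0.11,1.83]]
[[0.0336,0.013,0.0102,0.13,0.11,1.83],[0.034,0.012,0.0102,0.13,0.11,1.83],[0.0343,0.0109,0.0102,0.13,0.11,1.83]]
```

>>> {"op": "servo_tool", "data": {"plan": [[0.031,0.018,0.002,0.1,0.1,1.8],[0.0315,0.017,0.002,0.1,0.1,1.8],[0.032,0.016,0.005,0.1,0.1,1.8],[0.0325,0.015,0.008,0.1,0.1,1.8],[0.033,0.014,0.01,0.1,0.1,1.8]]}}

```text
time_s: 13.52
ee_pos: [581.0, -105.4, 322.1]
eef_rot: [0.742, 0.671, 0.002, 0.01]
force: [1.2, -0.9, 0.2]
grip_width: 43.8
```

```bash
python3 go.py 629 -15 230 -10.7 4
```

```text
t 13.52 p [ 581.  -105.4  322.1] yaw -5.77 F [ 1.2 -0.9  0.2] w 43.8
[[0.0239,0.0093,0.023,0.26,0.13,1.23],[0.0241,0.0089,0.023,0.26,0.13,1.23],[0.0242,0.0084,0.023,0.26,0.13,1.23],[0.0243,0.008,0.023,0.26,0.13,1.23]]
```

>>> {"op": "servo_tool", "data": {"plan": [[0.024,0.0093,0.015,0.2,0.1,1.2],[0.024,0.009,0.02,0.2,0.1,1.2],[0.024,0.0085,0.02,0.2,0.1,1.2],[0.014,0.004,0.015,0.1,0.1,1.0],[0,0,0,0,0,0]]}}

```text
time_s: 13.93
ee_pos: [628.2, -13.0, 253.5]
eef_rot: [0.768, 0.641, 0.004, 0.004]
force: [-0.5, 0.2, -0.4]
grip_width: 44.2
```

```bash
python3 go.py 629 -15 200 -10.7 2;  python3 - <<'E'
from fit import *
for n in("top","side"):
    im,d=grab_frame(n); cv2.imwrite(f"pics/{n}5.png",im); np.save(f"{n}5.npy",d); C=cloud(n,d)
    for z in(144,140,148):
        x,f,N=fit(C,z,np.array([488,-423.]),.288,band=(-6,6)); print(n,"tall",z,x[:2].round(2),np.degrees(x[2]).round(2),round(f),N)
    # rim heights per socket
    c,s=np.cos(x[2]),np.sin(x[2]); P=C.reshape(-1,3); q=(P[:,:2]-x[:2])@np.array([[c,-s],[s,c]])
    for S_ in S:
        m=(np.abs(q-S_).max(1)<12)&(P[:,2]>100); print(S_,np.percentile(P[m][:,2],[50,90]).round(1),m.sum())
    x,f,N=fit(C,82,np.array([629,-15.]),2.95); print(n,"low",x[:2].round(2),np.degrees(x[2]).round(2),round(f),N)
a=cv2.imread('pics/top5.png')[150:250,345:455];b=cv2.imread('pics/side5.png')[230:350,240:360]
cv2.imwrite('pics/c5.png',np.hstack([cv2.resize(a,(400,400),interpolation=2),cv2.resize(b,(400,400),interpolation=2)]))
E
```

```text
t 13.93 p [628.2 -13.  253.5] yaw -10.34 F [-0.5  0.2 -0.4] w 44.2
[[-0.0009,0.0003,0.0268,0.34,-0.03,0.18],[-0.0009,0.0004,0.0268,0.34,-0.03,0.18]]
top tall 144 [ 489.61 -421.13] 16.77 120 311
top tall 140 [ 489.4  -421.13] 16.51 127 457
top tall 148 [ 489.74 -421.81] 16.81 86 146
[75 55] [132.4 144.7] 87
[ 75 -55] [134.  144.7] 73
[-75  55] [136.9 146.3] 77
[-75 -55] [136.2 144.5] 85
top low [630.49  -9.8 ] 169.44 28 58
side tall 144 [ 485.86 -422.3 ] 16.43 123 253
side tall 140 [ 485.68 -422.73] 16.46 153 416
side tall 148 [ 486.15 -422.34] 16.18 64 96
[75 55] [132.8 142.7] 95
[ 75 -55] [131.9 144. ] 95
[-75  55] [135.  144.4] 97
[-75 -55] [132.  143.1] 112
side low [628.01 -14.3 ] 169.33 92 151
```

View pics/c5.png

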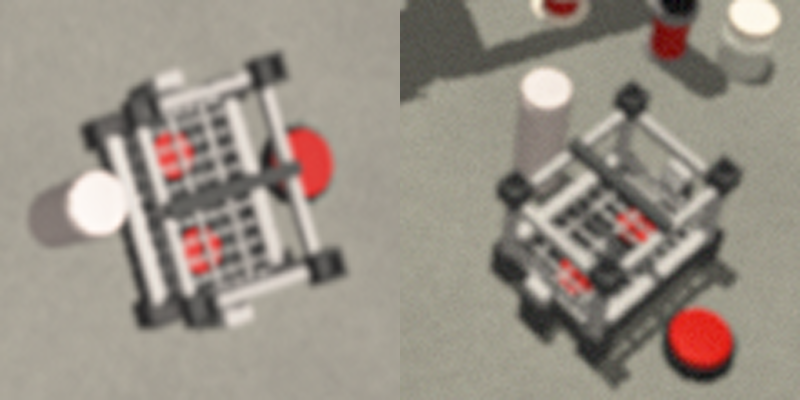

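Tall is home: all four rims read 143–146 mm (expected 144), x/y/yaw match the base fit, and can and puck are undisturbed. Descend on the low frame.

>>> {"op": "servo_tool", "data": {"plan": [[-0.001,0.0005,0.02,0.2,0,0.2],[0,0,0.025,0.15,0,0.1],[0,0,0.025,0,0,0],[0,0,0.025,0,0,0],[0,0,0.015,0,0,0]]}}

```text
time_s: 14.45
ee_pos: [636.4, -23.9, 156.5]
eef_rot: [0.77, 0.638, 0.009, 0.012]
force: [-0.4, 0.1, -0.5]
grip_width: 43.6
```

```bash
python3 go.py 629 -15 128 -10.7 1
```

```text
t 14.45 p [636.4 -23.9 156.5] yaw -10.69 F [-0.4  0.1 -0.5] w 43.6
[[0.0074,-0.0098,0.0282,1.76,0.12,0.01]]
```

>>> {"op": "servo_tool", "data": {"plan": [[0.004,-0.006,0,1.1,0.1,0],[0.003,-0.003,0.002,0.4,0,0],[0,0,0,0,0,0],[0,0,0,0,0,0]]}}

```text
time_s: 14.78
ee_pos: [627.7, -18.9, 157.0]
eef_rot: [0.771, 0.637, 0.0, 0.001]
force: [-0.2, 0.7, -0.9]
grip_width: 44.2
```

```bash
python3 go.py 629 -15 128 -10.7 3
```

```text
t 14.78 p [627.7 -18.9 157. ] yaw -10.88 F [-0.2  0.7 -0.9] w 44.2
[[0.0014,0.0002,0.0096,0.05,0.02,-0.06],[0.0014,0.0002,0.0097,0.05,0.02,-0.06],[0.0014,0.0002,0.0097,0.05,0.02,-0.06]]
```

>>> {"op": "servo_tool", "data": {"plan": [[0.0014,0.0003,0.0095,0.1,0,-0.06],[0.0014,0.0002,0.0095,0.1,0,-0.06],[0.001,0,0.008,0.1,0,-0.06],[0,0,0,0,0,0]]}}

```text
time_s: 15.12
ee_pos: [631.7, -15.6, 132.2]
eef_rot: [0.77, 0.638, 0.001, 0.002]
force: [0.3, -0.2, -0.8]
grip_width: 43.9
```

```bash
python3 go.py 629 -15 128 -10.7 1
```

```text
t 15.12 p [631.7 -15.6 132.2] yaw -10.68 F [ 0.3 -0.2 -0.8] w 43.9
[[0.0001,-0.0028,0.0042,0.29,0.05,0.02]]
```

>>> {"op": "servo_tool", "data": {"plan": [[0,-0.0023,0.0035,0.25,0,0],[0,0,0,0,0,0],[0,0,0,0,0,0]]}}

```text
time_s: 15.37
ee_pos: [628.9, -14.7, 127.1]
eef_rot: [0.77, 0.638, -0.001, -0.0]
force: [-1.2, -0.3, 0.1]
grip_width: 44.0
```

>>> {"op": "servo_tool", "data": {"plan": [[0,0,0,0,0,0],[0,0,0,0,0,0],[0,0,0,0,0,0],[0,0,0,0,0,0],[0,0,0,0,0,0]], "grip": 0}}

```text
time_s: 15.78
ee_pos: [629.1, -14.7, 127.5]
eef_rot: [0.77, 0.639, -0.001, -0.0]
force: [0.5, -0.5, -0.2]
grip_width: 13.7
```

>>> {"op": "servo_tool", "data": {"plan": [[0,0,0,0,0,0],[0,0,0,0,0,0],[0,0,0,0,0,0],[0,0,0,0,0,0],[0,0,0,0,0,0]]}}

```text
time_s: 16.2
ee_pos: [629.0, -14.7, 127.5]
eef_rot: [0.77, 0.639, -0.001, -0.0]
force: [0.5, -0.5, -0.5]
grip_width: 12.0
```

```bash
python3 go.py 629 -15 230 -10.7 1
```

```text
t 16.2 p [629.  -14.7 127.5] yaw -10.64 F [ 0.5 -0.5 -0.5] w 12.0
[[-0.0004,-0.0001,-0.1025,-0.05,0.06,0.06]]
```

>>> {"op": "servo_tool", "data": {"plan": [[0,0,-0.01,0,0,0],[0,0,-0.02,0,0,0],[0,0,-0.025,0,0,0],[0,0,-0.025,0,0,0],[0,0,-0.025,0,0,0]]}}

```text
time_s: 16.62
ee_pos: [622.7, -13.9, 228.8]
eef_rot: [0.77, 0.638, -0.008, -0.008]
force: [0.4, 0.2, -4.4]
grip_width: 11.8
```

```bash
python3 go.py 560 -30 330 -5 5
```

```text
t 16.62 p [622.7 -13.9 228.8] yaw -10.64 F [ 0.4  0.2 -4.4] w 11.8
[[-0.0055,-0.0122,-0.02,-0.25,0.01,-1.13],[-0.0053,-0.0122,-0.02,-0.25,0.01,-1.13],[-0.005,-0.0122,-0.0201,-0.25,0.01,-1.13],[-0.0048,-0.0122,-0.0201,-0.25,0.01,-1.13],[-0.0045,-0.0122,-0.0202,-0.25,0.01,-1.13]]
```

>>> {"op": "servo_tool", "data": {"plan": [[-0.0055,-0.012,-0.022,-0.25,0,-1.1],[-0.005,-0.012,-0.022,-0.25,0,-1.1],[-0.005,-0.012,-0.022,-0.25,0,-1.1],[-0.005,-0.012,-0.02,-0.25,0,-1.1],[-0.005,-0.012,-0.015,-0.25,0,-1.1]]}}

```text
time_s: 17.03
ee_pos: [559.2, -30.1, 337.9]
eef_rot: [0.736, 0.676, 0.0, 0.001]
force: [-0.3, -0.0, -4.1]
grip_width: 11.8
```

```bash
python3 go.py 485 -200 340 4 8
```

```text
t 17.03 p [559.2 -30.1 337.9] yaw -4.86 F [-0.3 -0.  -4.1] w 11.8
[[-0.0219,-0.0074,-0.0003,0.01,0.01,-1.11],[-0.0218,-0.0079,-0.0003,0.01,0.01,-1.11],[-0.0216,-0.0083,-0.0003,0.01,0.01,-1.11],[-0.0215,-0.0087,-0.0003,0.01,0.01,-1.11],[-0.0213,-0.0091,-0.0003,0.01,0.01,-1.11]]
[[-0.0211,-0.0095,-0.0003,0.01,0.01,-1.11],[-0.0209,-0.0099,-0.0003,0.01,0.01,-1.11],[-0.0207,-0.0103,-0.0003,0.01,0.01,-1.11]]
```

>>> {"op": "servo_tool", "data": {"plan": [[-0.022,-0.0075,0,0,0,-1.1],[-0.022,-0.008,0,0,0,-1.1],[-0.0215,-0.0085,0,0,0,-1.1],[-0.0215,-0.009,0,0,0,-1.1],[-0.0215,-0.009,0,0,0,-1.1]]}}

```text
time_s: 17.45
ee_pos: [507.6, -135.8, 344.8]
eef_rot: [0.699, 0.715, 0.002, 0.002]
force: [-0.6, -0.7, -5.0]
grip_width: 12.2
```

>>> {"op": "servo_tool", "data": {"plan": [[-0.021,-0.0095,0,0,0,-1.1],[-0.022,-0.009,0,0,0,-1.1],[-0.024,-0.006,0,0,0,-1.2],[-0.025,-0.003,0,0,0,-1.2],[-0.025,0,0,0,0,-1.2]]}}

```text
time_s: 17.87
ee_pos: [479.8, -255.6, 345.4]
eef_rot: [0.66, 0.751, 0.001, -0.001]
force: [0.4, 0.2, -4.1]
grip_width: 11.7
```

```bash
python3 go.py 489 -424 340 16.4 7
```

```text
t 17.87 p [ 479.8 -255.6  345.4] yaw 7.42 F [ 0.4  0.2 -4.1] w 11.7
[[-0.024,-0.0018,0.0007,0.01,-0.03,-1.28],[-0.024,-0.0023,0.0007,0.01,-0.03,-1.28],[-0.0239,-0.0029,0.0007,0.01,-0.03,-1.28],[-0.0238,-0.0034,0.0007,0.01,-0.03,-1.28],[-0.0238,-0.0039,0.0007,0.01,-0.03,-1.28]]
[[-0.0237,-0.0045,0.0007,0.01,-0.03,-1.28],[-0.0236,-0.005,0.0008,0.01,-0.03,-1.28]]
```

>>> {"op": "servo_tool", "data": {"plan": [[-0.024,-0.002,0,0,0,-1.3],[-0.024,-0.002,0,0,0,-1.3],[-0.024,-0.003,0,0,0,-1.3],[-0.024,-0.0035,0,0,0,-1.3],[-0.024,-0.004,0,0,0,-1.3]]}}

```text
time_s: 18.28
ee_pos: [482.5, -380.1, 345.1]
eef_rot: [0.614, 0.789, 0.002, -0.004]
force: [0.0, -0.1, -4.8]
grip_width: 11.7
```

```bash
python3 go.py 489 -424 335 16.4 3
```

```text
t 18.28 p [ 482.5 -380.1  345.1] yaw 14.2 F [ 0.  -0.1 -4.8] w 11.7
[[-0.0148,-0.0015,0.0032,-0.04,-0.17,-0.73],[-0.0147,-0.0017,0.0033,-0.04,-0.17,-0.73],[-0.0147,-0.0019,0.0033,-0.04,-0.17,-0.73]]
```

>>> {"op": "servo_tool", "data": {"plan": [[-0.0145,-0.0015,0.008,-0.05,-0.2,-0.7],[-0.012,-0.0015,0.012,-0.05,-0.2,-0.7],[-0.007,-0.001,0.01,0,-0.1,-0.5],[-0.003,0,0.003,0,0,0],[0,0,0,0,0,0]]}}

```text
time_s: 18.7
ee_pos: [485.7, -422.2, 310.4]
eef_rot: [0.602, 0.799, -0.001, -0.001]
force: [-0.3, 0.6, -4.1]
grip_width: 12.0
```

```bash
python3 go.py 489 -424 300 16.4 2
```

```text
t 18.7 p [ 485.7 -422.2  310.4] yaw 15.98 F [-0.3  0.6 -4.1] w 12.0
[[-0.0013,0.0014,0.0052,-0.08,-0.02,-0.21],[-0.0013,0.0014,0.0052,-0.08,-0.02,-0.21]]
```

>>> {"op": "servo_tool", "data": {"plan": [[-0.0012,0.0014,0.004,0,0,-0.2],[-0.0008,0.001,0.004,0,0,-0.2],[0,0,0,0,0,0],[0,0,0,0,0,0]]}}

```text
time_s: 19.03
ee_pos: [488.7, -420.5, 302.2]
eef_rot: [0.598, 0.801, -0.0, -0.002]
force: [0.2, 0.6, -4.8]
grip_width: 12.0
```

```bash
sed -i 's/\[488,-423.\]),.288/[488,-422.]),.288/' held.py; python3 held.py 82 144 6;  python3 go.py 489 -424 285 16.4 2
```

```text
tcp [ 488.7 -420.5  302.2] rim pt [ 488.6 -420.4  256.2] yaw 16.48 tilt [-0.22  0.14]
top held [ 487.84 -417.13] 15.73 d vs arm [-0.7  3.2] 69 193
top base [ 488.98 -419.96] 16.22 61 234 held-base [-1.13  2.83]
side held [ 485.69 -419.58] 16.67 d vs arm [-2.9  0.8] 133 220
side base [ 485.82 -422.32] 16.47 106 186 held-base [-0.13  2.74]
t 19.13 p [ 488.7 -420.6  302.4] yaw 16.48 F [-0.1  0.4 -4. ] w 12.0
[[-0.0017,-0.0003,0.0087,-0.08,-0.09,0.04],[-0.0017,-0.0003,0.0087,-0.08,-0.09,0.04]]
```

>>> {"op": "servo_tool", "data": {"plan": [[-0.0018,-0.0003,0.008,-0.1,-0.1,0],[-0.001,0,0.007,0,0,0],[0,0,0,0,0,0],[0,0,0,0,0,0]]}}

```text
time_s: 19.47
ee_pos: [489.7, -423.3, 286.9]
eef_rot: [0.598, 0.801, -0.0, 0.0]
force: [0.0, 0.0, -4.5]
grip_width: 11.4
```

```bash
python3 go.py 489.3 -424.1 278 16.4 1
```

```text
t 19.47 p [ 489.7 -423.3  286.9] yaw 16.52 F [ 0.   0.  -4.5] w 11.4
[[-0.0007,-0.0006,0.0089,-0.01,0.03,0.12]]
```

>>> {"op": "servo_tool", "data": {"plan": [[-0.0006,-0.0005,0.004,0,0,0.1],[0,0,0.004,0,0,0],[0,0,0.002,0,0,0],[0,0,0,0,0,0]]}}

```text
time_s: 19.8
ee_pos: [489.1, -424.2, 275.5]
eef_rot: [0.599, 0.801, -0.0, -0.0]
force: [-0.6, -0.2, -3.9]
grip_width: 12.2
```

```bash
python3 held.py 82 144 7; python3 go.py 489.3 -424.1 265 16.4 1
```

```text
tcp [ 489.1 -424.2  275.5] rim pt [ 489.1 -424.2  229.5] yaw 16.39 tilt [-0.02 -0.01]
top held [ 488.15 -421.71] 15.5 d vs arm [-0.9  2.5] 60 158
top base [ 487.62 -418.09] 15.49 56 211 held-base [ 0.53 -3.62]
side held [ 486.42 -423.5 ] 16.36 d vs arm [-2.7  0.7] 127 198
side base [ 484.96 -424.28] 15.94 68 140 held-base [1.46 0.78]
t 19.9 p [ 489.2 -424.2  276. ] yaw 16.39 F [-0.5  0.1 -4.9] w 11.9
[[0.0001,0.0001,0.011,-0.01,0.03,-0.01]]
```

>>> {"op": "servo_tool", "data": {"plan": [[0.0005,0.0002,0.003,0,0,0],[0,0,0.003,0,0,0],[0,0,0.003,0,0,0]]}}

```text
time_s: 20.15
ee_pos: [489.8, -424.2, 267.6]
eef_rot: [0.599, 0.801, -0.0, 0.001]
force: [-0.2, 0.0, -4.3]
grip_width: 12.0
```

```bash
python3 go.py 489.3 -423.7 250 16.4 1
```

```text
t 20.15 p [ 489.8 -424.2  267.6] yaw 16.39 F [-0.2  0.  -4.3] w 12.0
[[0.0007,-0.0004,0.0175,0.05,0.15,-0.01]]
```

Tips 4 mm into the sockets without resistance. Continue.

>>> {"op": "servo_tool", "data": {"plan": [[0.0006,-0.0004,0.0035,0.05,0.1,0],[0,0,0.0035,0,0,0],[0,0,0.003,0,0,0]]}}

```text
time_s: 20.4
ee_pos: [489.3, -423.6, 256.6]
eef_rot: [0.599, 0.801, -0.0, 0.0]
force: [-0.9, 0.4, -3.8]
grip_width: 11.3
```

```bash
python3 go.py 489.3 -423.7 250 16.4 1
```

```text
t 20.4 p [ 489.3 -423.6  256.6] yaw 16.4 F [-0.9  0.4 -3.8] w 11.3
[[-0.0001,0.0,0.0066,0.01,0.05,-0.0]]
```

>>> {"op": "servo_tool", "data": {"plan": [[0,0,0.003,0,0,0],[0,0,0.002,0,0,0],[0,0,0.0015,0,0,0]]}}

```text
time_s: 20.65
ee_pos: [489.1, -423.5, 249.6]
eef_rot: [0.599, 0.801, -0.0, 0.0]
force: [-3.6, 3.8, 13.6]
grip_width: 11.6
```

```bash
python3 go.py 489.3 -423.7 250 16.4 1
```

```text
t 20.65 p [ 489.1 -423.5  249.6] yaw 16.4 F [-3.6  3.8 13.6] w 11.6
[[-0.0002,0.0001,-0.0004,-0.01,0.02,0.0]]
```

Home (249.6 mm, expected 250). Relax, open, retreat.

>>> {"op": "servo_tool", "data": {"plan": [[0,0,-0.0003,0,0,0],[0,0,0,0,0,0]]}}

```text
time_s: 20.82
ee_pos: [489.3, -423.6, 250.3]
eef_rot: [0.599, 0.801, -0.0, 0.0]
force: [0.4, -0.3, -4.2]
grip_width: 11.7
```

>>> {"op": "servo_tool", "data": {"plan": [[0,0,0,0,0,0],[0,0,0,0,0,0],[0,0,0,0,0,0],[0,0,0,0,0,0],[0,0,0,0,0,0]], "grip": 0.5}}

```text
time_s: 21.23
ee_pos: [490.7, -425.2, 252.8]
eef_rot: [0.599, 0.801, -0.001, 0.003]
force: [0.7, -0.2, -0.7]
grip_width: 41.1
```

>>> {"op": "servo_tool", "data": {"plan": [[0,0,-0.008,0,0,0],[0,0,-0.015,0,0,0],[0,0,-0.025,0,0,0],[0,0,-0.03,0,0,0],[0,0,-0.03,0,0,0]]}}

```text
time_s: 21.65
ee_pos: [487.8, -422.2, 358.6]
eef_rot: [0.599, 0.801, 0.001, -0.004]
force: [0.7, -1.0, 0.8]
grip_width: 44.1
```

```bash
python3 go.py 480 -150 390 0 10
```

```text
t 21.65 p [ 487.8 -422.2  358.6] yaw 16.39 F [ 0.7 -1.   0.8] w 44.1
[[0.0264,0.0069,-0.003,-0.03,-0.03,1.64],[0.0265,0.0062,-0.003,-0.03,-0.03,1.64],[0.0267,0.0054,-0.003,-0.03,-0.03,1.64],[0.0268,0.0046,-0.003,-0.03,-0.03,1.64],[0.027,0.0039,-0.003,-0.03,-0.03,1.64]]
[[0.0271,0.0031,-0.0031,-0.03,-0.03,1.64],[0.0271,0.0023,-0.0031,-0.03,-0.03,1.64],[0.0272,0.0015,-0.0031,-0.03,-0.03,1.64],[0.0272,0.0008,-0.0031,-0.03,-0.03,1.64],[0.0272,-0.0,-0.0031,-0.03,-0.03,1.64]]
```

>>> {"op": "servo_tool", "data": {"plan": [[0.02,0.006,-0.003,0,0,1.6],[0.027,0.006,-0.003,0,0,1.6],[0.027,0.005,-0.003,0,0,1.6],[0.027,0.005,-0.003,0,0,1.6],[0.027,0.004,-0.003,0,0,1.6]]}}

```text
time_s: 22.07
ee_pos: [487.0, -295.7, 386.2]
eef_rot: [0.658, 0.753, -0.001, 0.007]
force: [0.3, -0.2, 0.3]
grip_width: 43.7
```

>>> {"op": "servo_tool", "data": {"plan": [[0.027,0.003,-0.003,0,0,1.6],[0.027,0.002,-0.003,0,0,1.6],[0.025,0.002,-0.003,0,0,1.6],[0.01,0,0,0,0,0],[0,0,0,0,0,0]]}}

```text
time_s: 22.48
ee_pos: [484.1, -198.0, 399.7]
eef_rot: [0.69, 0.724, 0.001, 0.01]
force: [-0.6, -0.5, 0.2]
grip_width: 44.1
```

Run:
```python
from fit import *
for n in("top","side"):
    im,d=grab_frame(n); cv2.imwrite(f"pics/{n}8.png",im); np.save(f"{n}8.npy",d); C=cloud(n,d)
    x,f,N=fit(C,204,np.array([488,-422.]),.288,band=(-6,6)); print(n,"low",x[:2].round(2),np.degrees(x[2]).round(2),round(f),N)
    c,s=np.cos(x[2]),np.sin(x[2]); P=C.reshape(-1,3); q=(P[:,:2]-x[:2])@np.array([[c,-s],[s,c]])
    for z0,z1,l in((180,230,'low rims'),(125,155,'tall rims')):
        print(l,[(np.percentile(P[m][:,2],90).round(1),int(m.sum())) for S_ in S for m in [(np.abs(q-S_).max(1)<12)&(P[:,2]>z0)&(P[:,2]<z1)]])
    print([(t,np.round(r["location"]).tolist()) for t in("low_center","can","puck","spool","beacon") for r in tip_of(n,t)[:1]])
a=cv2.imread('pics/top8.png')[150:250,345:455];b=cv2.imread('pics/side8.png')[220:350,240:370]
cv2.imwrite('pics/c8.png',np.hstack([cv2.resize(a,(400,400),interpolation=2),cv2.resize(b,(400,400),interpolation=2)]))
print(get_state()["time_s"],get_state()["ee_pos"])
```

```text
top low [ 483.52 -432.53] 2.72 8 19Traceback (most recent call last):
  File "<stdin>", line 7, in <module>
    return _quantile_unchecked(
        a, q, axis, out, overwrite_input, method, keepdims, weights)
    return _ureduce(a,
                    func=_quantile_ureduce_func,
    ...<5 lines>...
                    overwrite_input=overwrite_input,
                    method=method)
    r = func(a, **kwargs)
    result = _quantile(arr,
                       quantiles=q,
    ...<2 lines>...
                       out=out,
                       weights=wgt)
    slices_having_nans = np.isnan(arr[-1, ...])
                                  ~~~^^^^^^^^^
IndexError: index -1 is out of bounds for axis 0 with size 0
```

The top view is probably blocked by the arm at y=-198; clear it further and repeat.

>>> {"op": "servo_tool", "data": {"plan": [[0.03,0,0,0,0,1],[0.035,0,0,0,0,1],[0.035,0,0,0,0,1],[0.035,0,0,0,0,1],[0.035,0,0,0,0,1]]}}

```text
time_s: 22.95
ee_pos: [485.8, -36.9, 397.1]
eef_rot: [0.725, 0.689, -0.001, 0.014]
force: [0.3, 0.3, 0.2]
grip_width: 43.8
```

>>> {"op": "servo_tool", "data": {"plan": [[0.03,0,0,0,0,1],[0.02,0,0,0,0,1],[0.01,0,0,0,0,0],[0,0,0,0,0,0],[0,0,0,0,0,0]]}}

```text
time_s: 23.37
ee_pos: [492.7, 24.8, 395.5]
eef_rot: [0.736, 0.677, -0.001, 0.015]
force: [0.2, -0.3, -0.9]
grip_width: 43.8
```

Run:
```python
from fit import *
for n in("top","side"):
    im,d=grab_frame(n); cv2.imwrite(f"pics/{n}9.png",im); C=cloud(n,d)
    x,f,N=fit(C,204,np.array([488,-422.]),.288,band=(-6,6)); print(n,"low",x[:2].round(2),np.degrees(x[2]).round(2),round(f),N)
    c,s=np.cos(x[2]),np.sin(x[2]); P=C.reshape(-1,3); q=(P[:,:2]-x[:2])@np.array([[c,-s],[s,c]])
    for z0,z1,l in((180,230,'low rims'),(125,155,'tall rims')):
        print(l,[(np.percentile(np.r_[P[m][:,2],0],90).round(1),int(m.sum())) for S_ in S for m in [(np.abs(q-S_).max(1)<13)&(P[:,2]>z0)&(P[:,2]<z1)]])
    print([(t,np.round(r["location"]).tolist()) for t in("low_center","can","puck","spool","beacon") for r in tip_of(n,t)[:1]])
a=cv2.imread('pics/top9.png')[150:250,345:455];b=cv2.imread('pics/side9.png')[220:350,240:370]
cv2.imwrite('pics/c9.png',np.hstack([cv2.resize(a,(400,400),interpolation=2),cv2.resize(b,(400,400),interpolation=2)]))
print(get_state()["time_s"],get_state()["ee_pos"])
```

```text
top low [ 489.43 -422.1 ] 16.6 139 208
low rims [(np.float64(204.8), 83), (np.float64(204.7), 106), (np.float64(205.0), 97), (np.float64(204.9), 99)]
tall rims [(np.float64(149.3), 61), (np.float64(150.2), 36), (np.float64(149.5), 53), (np.float64(150.2), 34)]
[('low_center', [490.0, -426.0, 165.0]), ('can', [478.0, -310.0, 4.0]), ('puck', [676.0, 224.0, 3.0]), ('spool', [604.0, -120.0, 2.0]), ('beacon', [499.0, 520.0, 0.0])]
side low [ 487.14 -422.95] 16.09 131 188
low rims [(np.float64(202.4), 98), (np.float64(202.9), 98), (np.float64(202.6), 108), (np.float64(204.1), 111)]
tall rims [(np.float64(150.2), 43), (np.float64(147.7), 47), (np.float64(150.4), 63), (np.float64(149.3), 88)]
[('low_center', [489.0, -425.0, 166.0]), ('can', [479.0, -314.0, -1.0]), ('puck', [521.0, -533.0, 2.0]), ('spool', [604.0, -120.0, -3.0]), ('beacon', [494.0, 515.0, -1.0])]
23.9667 [492.0375926   25.58653175 395.62715473]
```

View pics/c9.png

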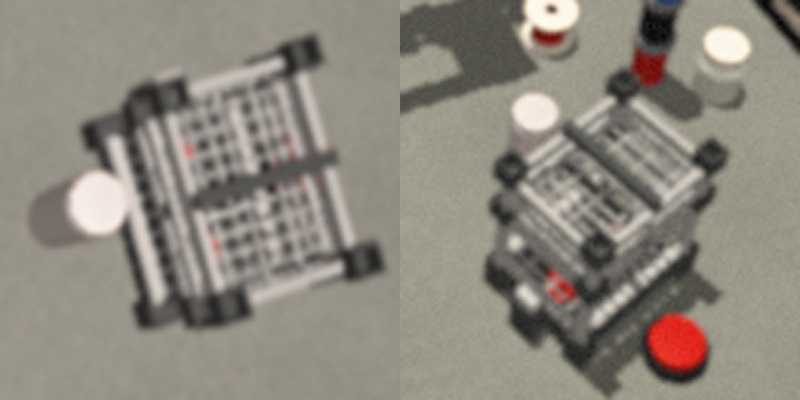

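The stack stands level: low rims read 202–205 mm (204 expected) on all four corners, and it is centred. Can and puck are where they were.

```bash
python3 -c "
from plant import *
print(job_done())"
```

```text
the job is handed in; nothing more can be done
None
```

The rack is built and handed in at about 24 s: the tall frame is pressed home on the base and the low frame is set on top and released.

**Tall frame:** it passed the catches at about 11.5 N wrist force and then met the socket floors, where the push peaked at about 30 N. With the arm clear, all four of its rims read 143–146 mm in both cameras (144 expected). Its position was within about 1.5 mm of the base fit, with yaw matching.

**Low frame:** it went in without resistance and stopped at the expected height, at about 14 N. At the end its rims read 202–205 mm (204 expected). Its position was within about 1.2 mm of the base fit, with yaw within about 0.3°.

**Bystanders:** can, puck, spool and beacon are where they started, within camera noise. I did not recheck the carton and jar at the end, but the gripper and frames never went near them.

**Checks that failed or disagreed:**
- Catch closure was never measured directly. I inferred it from the force drop and the seated height.
- The two cameras differ by up to about 3.5 mm in absolute position, so I compared positions only within one camera.
- One late look at the stack was blocked by the arm and repeated with the arm moved away.
- The final reading of the tall frame's rims (about 150 mm) was contaminated by the low frame's posts, so I relied on the earlier clear one.
- In the final top view the network reported the puck at a spindle's position. The side view has it in place.

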